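Seat a brake pad in its spring-clip bracket

TASK

Pick up the brake pad by its friction block and slide its two ears down into the slots of the caliper bracket, past the spring clips, until the plate sits flat on the bed; press it home there with a push of about 15 to 20 N, gently and no harder, then let go. How deep the bed lies cannot be read off: feel for it. Leave the other things on the bench where they are.

Things in the scene. Friction and masses are not known exactly. Their poses are not given: they have to be found in the camera images.
- pad: brake pad, 0.08 to 0.17 kg, lying block up. Steel plate 50 (its x) x 70 (y) x 8 mm; mid of each y end an ear 16 mm wide in x, round-edged, 8 mm thick, sticks out 10 mm (90 mm tip to tip). On the plate a dark friction block, 24 (x) x 46 (y) mm, from 8 to 30 mm above the underside: grip it across its 24 mm. Origin: centre of underside, z up. A half turn about z changes nothing
- bracket: grey caliper bracket, fixed to the bench: base 64 (its x) x 128 (y) x 15 mm, a 64 mm tall tower at each y end with an upright slot for one ear. Origin: centre of the base's underside, z up. The pad goes in straight from above, pad y along bracket y, either way round. Slot walls are slippery (friction about 0.25)
- slot_a (a point): mouth of the slot at the bracket's +y end, 64 mm above its origin. Slot open at the top and to the middle, 18.4 mm wide in x (1.2 mm play each side of an ear); end walls of the two slots 93 mm apart (1.5 mm play at each ear tip). The top 10 mm is a lead-in that flares out by 5 mm each side
- slot_b (a point): mouth of the like slot at the bracket's -y end, y = -41.5 mm (slot_a: +41.5 mm), 64 mm above the bracket's origin
- bed_lowest (a point): lowest place for the top of the steel bed between the towers, 20 mm above the bracket's origin, on its axis. The bed stands on packing of unknown thickness, so its real top lies 0 to 10 mm higher. The pad's underside must rest on it all over. At the bed the force rises steeply and stays up; press the pad on it with 15 to 20 N for a moment; pushing harder than 28 N counts as forcing it
- pliers: a small pair of dark snap-ring pliers, 81x38x11 mm, lying flat; a bystander; origin at the centre of its underside, leave it where it lies
- rod: a steel drift rod, 78 mm long, 8 mm thick, lying flat; a bystander; origin at the centre of its underside, leave it where it lies
- cup_tool: a driver with a cup at one end, 109 mm long, 24 mm thick, lying flat; a bystander; origin at the centre of its underside, leave it where it lies
- spanner: a brass handle tool, 78 mm long, 12 mm thick, lying flat; a bystander; origin at the centre of its underside, leave it where it lies
- coupler: a small pale coupler, 34 mm long, 16 mm thick; a bystander; origin at the centre of its underside, leave it where it lies
- anvil: a dark stepped round anvil, base 70 mm across, 65 mm tall; a bystander; origin at the centre of its underside, leave it where it lies
- clips_lowest (a point): lowest place of the clips, 30 mm above the bracket's origin, on its axis. From each x wall of each slot a spring clip, a round bump of radius 6 mm, bulges 3 mm into the ear's way; the clips lie 10 mm above the real bed. Pushing the pad past takes 6 to 10 N from 13 to 7 mm above the bed, then ever less, near 0 just above the bed; a pad let go short of the bed may stick there
Things that resemble listed ones, but are neither listed nor needed, are in the scene too. There is more than one size of the pad; the job needs the larger.

How it is judged:
On the way, in this order (a step that is already met when the one before it is completed fails the run):
1. the pad is lifted clear of the bench by the gripper (height (world z) of pad above 0.045 m and contact force between the fingers and pad above 1 N), for 0.2 s.
2. the pad is pressed home on the bed (contact force between pad and bed above 10 N and horizontal distance between pad and bracket below 0.004 m), for 0.1 s.
At the end, for the whole second after the job is handed in: The pad rests on the bracket's bed (pressing on it with more than 0.3 N), ears in the slots: tilt under 0.02 rad, centred within 4 mm, turned less than 0.06 rad, underside 18 to 31.5 mm above the bracket's origin, at rest and released (contact force between pad and bed above 0.3 N and z of pad in the frame of bracket between 0.018 and 0.0315 m and horizontal distance between pad and bracket below 0.004 m and angle between the z axis of pad and the z axis of bracket, either way round below 0.02 rad and angle between the y axis of pad and the y axis of bracket, either way round below 0.06 rad and linear speed of pad below 0.01 m/s); the robot touches nothing.
It fails at once if the pad is forced: contact forces between pad and bracket, the clips' pinch included, add up to more than 45 N (contact force between pad and bracket above 45 N).
It fails at once if a bystander is moved by more than 30 mm (distance of any of pliers, rod, cup_tool, spanner, coupler, anvil from where it was at the start of the episode above 0.03 m).
It also fails if it takes over 69 s, if anything falls off the work surface, if the arm or the gripper's body presses on something with over 40 N, if the wrist force passes 120 N, or if a joint passes its speed limit or range.

ROBOT

A 6-joint arm with a two-finger parallel gripper is mounted at the origin on a cart in front of the work surface, level with it; the furniture and walls round the work are solid. World frame = base frame: x ahead of the robot, y to its left, z up, the work surface at z = 0. Lengths are in m, angles in rad, forces in N, time in s.
With the tool pointing down it reaches from about 0.35 to 0.975 m from the base axis. Payload 4.9 kg.
Tool frame: the origin (TCP) lies at the very end of the fingers, on their centre line; the grasp point (between the pads) lies 19 mm behind it; z points along the fingers, y is the line along which they close (so a half turn about z gives the same grasp; the last joint's range is limited). The gripper opens to 85 mm and grips with 20 to 120 N. Pads are 22 mm wide; open, the fingers measure 114 mm over their backs; the gripper's body (76 mm by 85 mm) begins 54 mm behind the grasp point. The pads swing forward as they close: fully open they stand 13 mm farther back than shut.
Start: joints at [1.11, 0.053, 1.613, -0, 1.476, -0.119], TCP at [0.209, 0.589, 0.231] pointing down, gripper open.
Joint ranges: [-3.01, 3.01], [-1.01, 2.22], [0.06, 2.58], [-1.02, 4.17], [0.09, 2.62], [-3.14, 3.14]. Speed limits (rad/s): [2.57, 2.57, 3.14, 3.14, 3.14, 3.14].

INTERFACE

Orientations are given as a unit quaternion [w, x, y, z].
In Python, from plant import state, optics, ticket, nets gives the robot as it stands. The module is installed in compiled form; this text tells all that it offers.
- The arm moves only by the shell command python3 -m inch 'ROWS' [OPENING]. ROWS is JSON, a list of rows, each an object of numbers: "dx", "dy", "dz": the shift along the tool's x, y, z as a fraction of full scale; "rx", "ry", "rz": the turn, a rotation vector about the tool's x, y, z as a fraction of full scale. In form: [{"dx": .., "dy": .., "dz": .., "rx": .., "ry": .., "rz": ..}, ...]. A call has 1 to 5 rows; each row is the pose to reach, as a shift and turn from the pose commanded when the call began, along the tool's axes at that moment; what a row does not reach only later rows make up. Full scale, the value 1, is 0.8 m for a shift and 1.5 rad for a turn. A row lasts 1/10 s, in which the tool goes at most 50 mm and 8.59 degrees, less where a joint would pass 70% of its speed; a pose out of reach is approached as far as the arm can. A call with a number of a shift or a turn outside -1 to 1 is refused whole. A call with a gripper value outside its range is refused whole. OPENING is the opening, from -1 (shut) to 1 (fully open), set as the call begins (- or left out, the last holds). The fingers move at their own pace and stop on an object; the grip force is fixed at half the most. Time passes only in rows, so rows that repeat a pose let the fingers close. It gives the time, the measured TCP pose, the force, the opening and the grip force at its end, in the units of the state.
- state(): the state, without advancing time (a new reading comes with each control period).
- optics.grab_frame(name): name is "scene" or "top"; returns the picture (420x560x3 uint8, red, green, blue); there is no depth.
- optics.camera_info(name): a dict with "fx", "fy", "cx", "cy" (pixels), "R" (3x3) and "t" (3): a world point X has camera coordinates R X + t. Camera axes: x right, y down, z forward; pixel columns grow to the right and rows downward; lengths in m; the calibration is good to about 2 mm. A picture is of the moment at which its call begins. camera_info takes no time and is no camera call.
- ticket.job_done(): hands the job in; it is judged then, once.
Trained networks look in the newest picture that a camera, given by its name, has taken for a name from the list of things; names that differ only in an ending like _2 or _b are one class to them, and where a whole thing is asked for, a point or a joint stands for the part that bears it (a point fixed in the world has none). Each returns a list of dicts, best first, with "confidence" (0 to 1); they miss things now and then, are a little off and sometimes report something else, mostly with a low value. They report only what shows in the picture. A call takes as long as a camera call. They do not tell look-alikes from the thing itself.
- nets.boxes_of(camera, name): "bbox" ([centre column, centre row, width, height] in pixels, round what is visible of it).
- nets.outline_of(camera, name): "pixels" (420x560 bool, what is visible of it) and "bbox" ([centre column, centre row, width, height] in pixels, round what is visible of it).
The state is a dict: "time": time; "joint_pos": joint angles; "joint_vel": joint speeds; "joint_efforts": joint torques, N m; "tool_pos": TCP position; "tool_rot": TCP orientation; "contact_force": force on the tool from outside, world axes, zero at the start; "ft_torque": the same for the moment, N m; "gripper_width": opening from 0.0 (shut) to 1.0 (fully open); "grasp_force": force on a finger pad.
Only numpy, scipy, OpenCV 4.12 (cv2) and the standard library are available. Lean on these libraries where they do the work, as an engineer would, in place of code of your own. Each camera call takes 0.05 s, during which the arm holds its last target. There are 200 camera calls.

## Working session

There is one attempt and no reset: what is moved stays moved. The work goes in short steps, Python scripts to look and compute and a shell command to move; the robot and the scene stay as the last step left them, time stands still between calls to the robot, and variables do not carry over. Pictures are saved under pics/ and viewed, at most 10 in all, crops included, and the job is handed in when it is done.

```bash
mkdir -p pics; cat > h.py <<'E'
import numpy as np, cv2
from plant import state, optics, ticket, nets
def ray(cam,u,v,z):
    i=optics.camera_info(cam);R=np.array(i["R"]);t=np.array(i["t"])
    c=-R.T@t; d=R.T@np.array([(u-i["cx"])/i["fx"],(v-i["cy"])/i["fy"],1]); return c+d*(z-c[2])/d[2]
def proj(cam,X):
    i=optics.camera_info(cam);p=np.array(i["R"])@np.array(X)+np.array(i["t"]); return np.array([i["fx"]*p[0]/p[2]+i["cx"],i["fy"]*p[1]/p[2]+i["cy"]])
def save(cam,name):
    im=optics.grab_frame(cam); cv2.imwrite("pics/"+name,im[...,::-1]); return im
E
python3 - <<'E'
from h import *
a=save("top","t0.png");b=save("scene","s0.png")
cv2.imwrite("pics/top0.png",cv2.resize(a[...,::-1],(800,600),interpolation=cv2.INTER_CUBIC))
for c in("top","scene"):
    i=optics.camera_info(c);print(c,i["fx"],-np.array(i["R"]).T@np.array(i["t"]),np.array(i["R"]).round(2).tolist())
    for n in("pad","bracket"):
        for r in nets.outline_of(c,n):
            v,u=np.nonzero(r["pixels"]);rc=cv2.minAreaRect(np.c_[u,v].astype(np.float32))
            print(c,n,round(r["confidence"],2),np.round(r["bbox"],1),np.round(rc[0]+rc[1],1),round(rc[2],1),ray(c,*rc[0],.01).round(3))
print(state())
E
```

```text
top 510.3737807259382 [ 0.45484988 -0.13932991  1.07000416] [[-0.01, -1.0, -0.01], [-0.99, 0.01, -0.11], [0.11, 0.01, -0.99]]
top pad 0.94 [355.1 245.6  25.1  18.9] [353.6 245.1  27.5  14.8] 9.5 [ 0.5   -0.272  0.01 ]
top pad 0.86 [403.8 255.7  40.5  40.3] [403.7 258.1  24.5  43.4] 59.0 [ 0.473 -0.375  0.01 ]
top bracket 0.84 [257.3 227.6  64.4  43.1] [258.3 226.4  62.2  31.4] 17.1 [ 0.541 -0.075  0.01 ]
scene 482.9533081428707 [0.18426516 0.45465305 0.93027984] [[-0.83, -0.56, 0.02], [-0.44, 0.63, -0.64], [0.35, -0.54, -0.77]]
scene pad 0.59 [330.8 208.9  18.2  15.3] [328.  207.5  13.4  20.5] 45.0 [ 0.499 -0.267  0.01 ]
scene bracket 0.58 [270.1 249.1  60.8  51.2] [270.  248.8  32.   59.1] 57.1 [ 0.547 -0.081  0.01 ]
{'time': 0.3, 'joint_pos': array([ 1.10998302e+00,  5.28992762e-02,  1.61334700e+00, -4.32742208e-06,
        1.47600808e+00, -1.18992654e-01]), 'joint_vel': array([ 0.00102472, -0.00055927, -0.0040441 , -0.00167023, -0.00175125,
        0.00113408]), 'joint_efforts': array([-2.43701908e-05, -3.93093681e+01, -3.69758642e+01, -5.85816110e-05,
        3.86445769e-03,  2.51065029e-05]), 'tool_pos': array([0.20940218, 0.58864892, 0.23091264]), 'tool_rot': array([-9.25128719e-05,  1.70079269e-01,  9.85430329e-01, -3.17661185e-04]), 'contact_force': array([ 0.55048824,  0.59258761, -0.81751377]), 'ft_torque': array([-0.01061387,  0.01923532, -0.0500855 ]), 'grasp_force': 0.0, 'gripper_width': 1.0020097922245144}
```

View pics/top0.png

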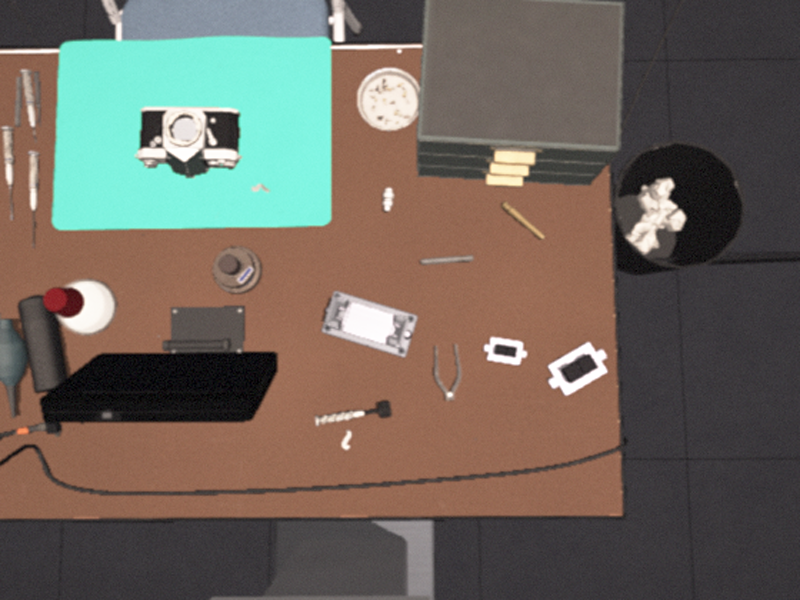

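View pics/s0.png

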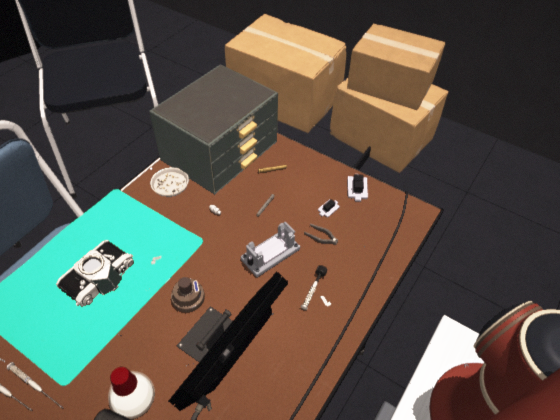

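The top view shows the larger pad at about (404,258) of 560x420, the smaller look-alike at (354,245), and the bracket at (259,226). The pliers are at (312,258) and a monitor stands at u 30–193. I'll crop close-ups to fit both poses.

```bash
python3 - <<'E'
from h import *
a=cv2.imread("pics/t0.png");b=cv2.imread("pics/s0.png")
f=lambda im,u,v,w=44:cv2.resize(im[v-w:v+w,u-w:u+w],(400,300) if 0 else (300,300),interpolation=cv2.INTER_CUBIC)
cv2.imwrite("pics/crops.png",np.vstack([np.hstack([f(a,259,226),f(a,404,258)]),np.hstack([f(b,270,248),f(b,358,187)])]))
E
```

```text
(no output)
```

View pics/crops.png

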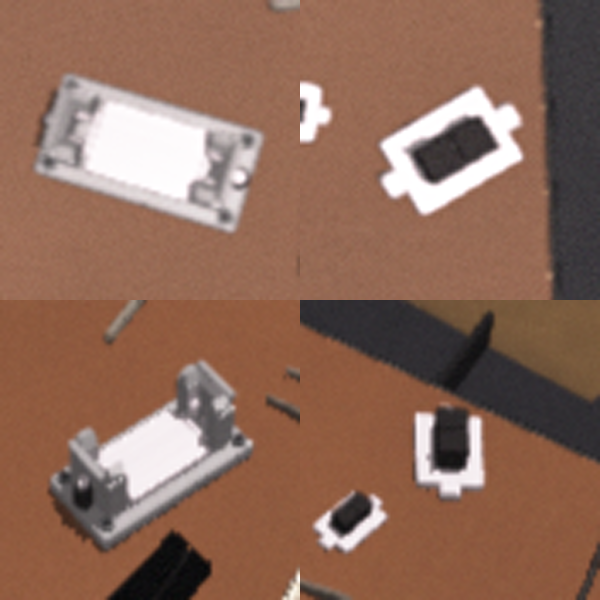

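The crops show the bracket, with its slots facing inward, and the larger pad clearly, both low in saturation against the brown bench. I'll fit model silhouettes to them in each camera.

```bash
cat > fit.py <<'E'
from h import *
from scipy.optimize import minimize
def box(x0,x1,y0,y1,z0,z1): return np.array([[x,y,z] for x in(x0,x1) for y in(y0,y1) for z in(z0,z1)])
PAD=[box(-.025,.025,-.035,.035,0,.008),box(-.008,.008,-.045,.045,0,.008),box(-.012,.012,-.023,.023,.008,.030)]
BR=[box(-.032,.032,-.064,.064,0,.015),box(-.019,.019,.036,.052,.015,.064),box(-.019,.019,-.052,-.036,.015,.064)]
def pts(P,p):
    c,s=np.cos(p[2]),np.sin(p[2]); return P@np.array([[c,s,0],[-s,c,0],[0,0,1]])+[p[0],p[1],p[3] if len(p)>3 else 0]
def sil(cam,model,p,shape,k=6):
    m=np.zeros((shape[0]*k,shape[1]*k),np.uint8)
    for P in model:
        q=np.array([proj(cam,X) for X in pts(P,p)]); q=(q+.5)*k-.5
        cv2.fillConvexPoly(m,cv2.convexHull((q*16).round().astype(np.int32)),255,shift=4)
    return cv2.resize(m,shape[::-1],interpolation=cv2.INTER_AREA)/255.
def fitobj(cams,ims,masks,model,p0):
    def cost(p): return sum(((sil(c,model,p*sc,m.shape)-m)[w]**2).sum() for c,m,w in zip(cams,masks,ims))
    sc=np.array([.01,.01,.1]); p0=np.array(p0)/sc
    S=np.vstack([p0]+[p0+e for e in .5*np.eye(3)])
    r=minimize(cost,p0,method="Nelder-Mead",options=dict(initial_simplex=S,xatol=.01,fatol=.01,maxiter=150)); return r.x*sc,r.fun
E
python3 - <<'E'
from fit import *
ims={"top":cv2.imread("pics/t0.png"),"scene":cv2.imread("pics/s0.png")}
def mask(im):
    h=im.astype(float); d=(h[...,2]-h[...,0])/(h.max(2)+1); return np.clip((.42-d)/.25,0,1)
for name,model,p0,r in(("pad",PAD,(.473,-.375,0),.062),("br",BR,(.541,-.075,0),.085)):
  for cams in(["top"],["scene"],["top","scene"]):
    W=[];M=[]
    for c in cams:
        w=np.zeros(ims[c].shape[:2],np.uint8); q=np.array([proj(c,[p0[0]+r*np.cos(t),p0[1]+r*np.sin(t),.02]) for t in np.linspace(0,6.28,40)])
        cv2.fillPoly(w,[q.astype(np.int32)],1); W.append(w>0); M.append(mask(ims[c]))
    best=min((fitobj(cams,W,M,model,(p0[0],p0[1],y)) for y in((.5,-.5) )),key=lambda b:b[1])
    print(name,cams,best[0].round(4),round(best[1],1))
E
```

```text
Traceback (most recent call last):
  File "fit.py", line 18, in fitobj
    r=minimize(cost,p0,method="Nelder-Mead",options=dict(initial_simplex=S,xatol=.01,fatol=.01,maxiter=150)); return r.x*sc,r.fun
  File "fit.py", line 15, in cost
    def cost(p): return sum(((sil(c,model,p*sc,m.shape)-m)[w]**2).sum() for c,m,w in zip(cams,masks,ims))
                        ~~~^^^^^^^^^^^^^^^^^^^^^^^^^^^^^^^^^^^^^^^^^^^^^^^^^^^^^^^^^^^^^^^^^^^^^^^^^^^^^^
  File "fit.py", line 15, in <genexpr>
    def cost(p): return sum(((sil(c,model,p*sc,m.shape)-m)[w]**2).sum() for c,m,w in zip(cams,masks,ims))
                              ~~~^^^^^^^^^^^^^^^^^^^^^^
  File "fit.py", line 11, in sil
    q=np.array([proj(cam,X) for X in pts(P,p)]); q=(q+.5)*k-.5
                ~~~~^^^^^^^
  File "h.py", line 7, in proj
    i=optics.camera_info(cam);p=np.array(i["R"])@np.array(X)+np.array(i["t"]); return np.array([i["fx"]*p[0]/p[2]+i["cx"],i["fy"]*p[1]/p[2]+i["cy"]])
ValueError: time passes only in moves, steps and waits
```

```bash
sed -i 's/^def ray/import functools\n@functools.lru_cache(None)\ndef info(c): return optics.camera_info(c)\ndef ray/; s/i=optics.camera_info(cam)/i=info(cam)/' h.py
cat > run.py <<'E'
from fit import *
ims={"top":cv2.imread("pics/t0.png"),"scene":cv2.imread("pics/s0.png")}
def mask(im,uv):
    h=im.astype(float); d=(h[...,2]-h[...,0])/(h.max(2)+1); m=np.clip((.42-d)/.25,0,1)
    n,l=cv2.connectedComponents((m>.4).astype(np.uint8)); k=l[int(uv[1])-2:int(uv[1])+3,int(uv[0])-2:int(uv[0])+3].max()
    return m*cv2.dilate((l==k).astype(np.uint8),np.ones((3,3)))
for name,model,p0,r in(("pad",PAD,(.473,-.375,0),.062),("br",BR,(.541,-.075,0),.085)):
  for cams in(["top"],["scene"],["top","scene"]):
    W=[];M=[]
    for c in cams:
        w=np.zeros(ims[c].shape[:2],np.uint8); q=np.array([proj(c,[p0[0]+r*np.cos(t),p0[1]+r*np.sin(t),.02]) for t in np.linspace(0,6.28,40)])
        cv2.fillPoly(w,[q.astype(np.int32)],1); W.append(w>0); M.append(mask(ims[c],proj(c,[*p0[:2],.01])))
    best=min((fitobj(cams,W,M,model,(p0[0],p0[1],y)) for y in((.5,-.5) )),key=lambda b:b[1])
    print(name,cams,best[0].round(4),round(best[1],1),M[0][W[0]].sum())
E
python3 run.py
```

```text
pad ['top'] [ 0.4737 -0.3761  0.5165] 46.0 1029.6318847898685
pad ['scene'] [ 0.4746 -0.376   0.5209] 10.7 478.1665256703543
pad ['top', 'scene'] [ 0.474  -0.3761  0.5183] 61.2 1029.6318847898685
br ['top'] [ 0.5408 -0.075  -0.3025] 22.2 1992.7170258733684
br ['scene'] [ 0.542  -0.0762 -0.3021] 53.9 1613.925122176085
br ['top', 'scene'] [ 0.5412 -0.0751 -0.3027] 87.9 1992.7170258733684
```

```bash
python3 - <<'E'
from h import *
for uv,uw in(((193,247),(285,275)),((193,247),(287,288)),((172,294),(285,275)),((172,294),(287,288)),((30,292),(172,403))):
  best=min(((np.linalg.norm(ray("top",*uv,z)-ray("scene",*uw,z)),z) for z in np.arange(0,.5,.01)))
  print(best,ray("top",*uv,best[1]).round(3))
E
python3 -m inch '[{"dz":-0.06},{"dz":-0.12},{"dz":-0.18},{"dz":-0.2125}]' 1
```

```text
(np.float64(0.055638947490478395), np.float64(0.12)) [0.494 0.04  0.12 ]
(np.float64(0.06613617001608273), np.float64(0.09)) [0.496 0.046 0.09 ]
(np.float64(0.005910561891579439), np.float64(0.2)) [0.412 0.059 0.2  ]
(np.float64(0.001623643541282869), np.float64(0.17)) [0.411 0.066 0.17 ]
(np.float64(0.03265780915725958), np.float64(0.17)) [0.416 0.316 0.17 ]validation failed for argument at $[0]...
```

```bash
python3 -m inch '[{"dx":0,"dy":0,"dz":-0.06,"rx":0,"ry":0,"rz":0},{"dx":0,"dy":0,"dz":-0.12,"rx":0,"ry":0,"rz":0},{"dx":0,"dy":0,"dz":-0.18,"rx":0,"ry":0,"rz":0},{"dx":0,"dy":0,"dz":-0.2125,"rx":0,"ry":0,"rz":0}]' 1
```

```text
time: 0.7
tool_pos: [0.2098, 0.5895, 0.4071]
tool_rot: [0.001, 0.17, 0.985, 0.003]
contact_force: [-0.2, -0.0, 0.7]
gripper_width: 1.0
grasp_force: 0.0
```

```bash
python3 -m inch '[{"dx":-0.589,"dy":-0.572,"dz":0,"rx":0,"ry":0,"rz":0},{"dx":-0.589,"dy":-0.572,"dz":0,"rx":0,"ry":0,"rz":0},{"dx":-0.589,"dy":-0.572,"dz":0,"rx":0,"ry":0,"rz":0},{"dx":-0.589,"dy":-0.572,"dz":0,"rx":0,"ry":0,"rz":0},{"dx":-0.589,"dy":-0.572,"dz":0,"rx":0,"ry":0,"rz":0}]'
python3 -m inch '[{"dx":-0.38,"dy":-0.37,"dz":0,"rx":0,"ry":0,"rz":0},{"dx":-0.38,"dy":-0.37,"dz":0,"rx":0,"ry":0,"rz":0},{"dx":-0.38,"dy":-0.37,"dz":0,"rx":0,"ry":0,"rz":0},{"dx":-0.38,"dy":-0.37,"dz":0,"rx":0,"ry":0,"rz":0},{"dx":-0.38,"dy":-0.37,"dz":0,"rx":0,"ry":0,"rz":0}]'
```

```text
time: 1.2
tool_pos: [0.3204, 0.3629, 0.4014]
tool_rot: [0.0, 0.17, 0.985, 0.0]
contact_force: [0.4, -0.2, -0.1]
gripper_width: 1.001
grasp_force: 0.0
time: 1.7
tool_pos: [0.4307, 0.1383, 0.4016]
tool_rot: [0.001, 0.17, 0.985, 0.0]
contact_force: [1.8, 0.3, -0.7]
gripper_width: 1.006
grasp_force: 0.0
```

```bash
python3 -m inch '[{"dx":-0.266,"dy":-0.587,"dz":0,"rx":0,"ry":0,"rz":0},{"dx":-0.266,"dy":-0.587,"dz":0,"rx":0,"ry":0,"rz":0},{"dx":-0.266,"dy":-0.587,"dz":0,"rx":0,"ry":0,"rz":0},{"dx":-0.266,"dy":-0.587,"dz":0,"rx":0,"ry":0,"rz":0},{"dx":-0.266,"dy":-0.587,"dz":0,"rx":0,"ry":0,"rz":0}]'
python3 -m inch '[{"dx":-0.138,"dy":-0.305,"dz":0,"rx":0,"ry":0,"rz":0.474},{"dx":-0.138,"dy":-0.305,"dz":0,"rx":0,"ry":0,"rz":0.474},{"dx":-0.138,"dy":-0.305,"dz":0,"rx":0,"ry":0,"rz":0.474},{"dx":-0.138,"dy":-0.305,"dz":0.1,"rx":0,"ry":0,"rz":0.474},{"dx":-0.138,"dy":-0.305,"dz":0.1,"rx":0,"ry":0,"rz":0.474}]'
cat >> h.py <<'E'
def goto(x,y,z,yaw):
    "fractions for a move from the measured pose to TCP x,y,z, tool y axis at yaw, tool pointing down"
    from scipy.spatial.transform import Rotation as Rn
    s=state();w,*v=s["tool_rot"];R=Rn.from_quat([*v,w])
    ty=np.array([np.cos(yaw),np.sin(yaw),0]);tz=np.array([0,0,-1.]);T=Rn.from_matrix(np.c_[np.cross(ty,tz),ty,tz])
    print("pos",s["tool_pos"].round(4),"shift",(R.inv().apply(np.array([x,y,z])-s["tool_pos"])/.8).round(4),"rot",((R.inv()*T).as_rotvec()/1.5).round(4),"F",s["contact_force"].round(1))
E
python3 -c "
from h import *
goto(.474,-.376,.10,.518)"
```

```text
time: 2.2
tool_pos: [0.4509, -0.1109, 0.4015]
tool_rot: [0.001, 0.17, 0.985, -0.0]
contact_force: [1.1, 0.2, 1.4]
gripper_width: 0.998
grasp_force: 0.0
time: 2.7
tool_pos: [0.4707, -0.3432, 0.3457]
tool_rot: [0.002, 0.505, 0.863, -0.0]
contact_force: [0.5, 0.4, -0.4]
gripper_width: 0.998
grasp_force: 0.0
pos [ 0.4707 -0.3432  0.3457] shift [-0.0369 -0.0168  0.3072] rot [ 0.0007  0.0019 -0.0041] F [ 0.5  0.4 -0.4]
```

```bash
python3 -m inch '[{"dx":-0.037,"dy":-0.017,"dz":0.06,"rx":0.0007,"ry":0.0019,"rz":-0.004},{"dx":-0.037,"dy":-0.017,"dz":0.12,"rx":0.0007,"ry":0.0019,"rz":-0.004},{"dx":-0.037,"dy":-0.017,"dz":0.18,"rx":0.0007,"ry":0.0019,"rz":-0.004},{"dx":-0.037,"dy":-0.017,"dz":0.24,"rx":0.0007,"ry":0.0019,"rz":-0.004},{"dx":-0.037,"dy":-0.017,"dz":0.30,"rx":0.0007,"ry":0.0019,"rz":-0.004}]' 0
python3 -m inch '[{"dx":0,"dy":0,"dz":0.01,"rx":0,"ry":0,"rz":0},{"dx":0,"dy":0,"dz":0.01,"rx":0,"ry":0,"rz":0}]'
python3 -c "
from h import *
goto(.474,-.376,.011,.518)
a=save('top','t1.png');b=save('scene','s1.png')
f=lambda im,u,v,w=44:cv2.resize(im[v-w:v+w,u-w:u+w,::-1],(390,390),interpolation=cv2.INTER_CUBIC)
cv2.imwrite('pics/c1.png',np.hstack([f(a,404,258),f(b,358,187)]))"
```

```text
time: 3.2
tool_pos: [0.4731, -0.3732, 0.1031]
tool_rot: [-0.001, 0.5, 0.866, 0.0]
contact_force: [1.1, -0.6, -0.0]
gripper_width: 0.499
grasp_force: 0.0
time: 3.4
tool_pos: [0.4725, -0.3723, 0.0956]
tool_rot: [-0.003, 0.5, 0.866, 0.001]
contact_force: [0.7, -0.1, -0.2]
gripper_width: 0.504
grasp_force: 0.0
pos [ 0.4725 -0.3723  0.0956] shift [-0.0056 -0.0005  0.1057] rot [-0.0014 -0.0044  0.004 ] F [ 0.7 -0.1 -0.2]
```

View pics/c1.png

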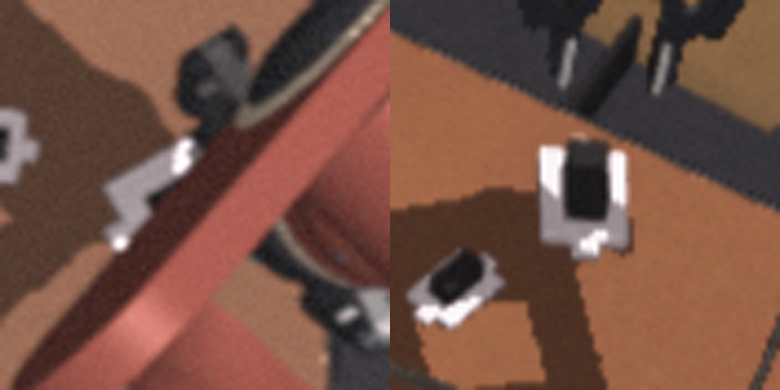

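The scene crop shows the open fingers at about (570,60) and (665,65), straddling the pad's block. The top view is blocked by the arm. Descending.

```bash
python3 -m inch '[{"dx":-0.0055,"dy":0,"dz":0.04,"rx":0,"ry":0,"rz":0.003},{"dx":-0.0055,"dy":0,"dz":0.07,"rx":0,"ry":0,"rz":0.003},{"dx":-0.0055,"dy":0,"dz":0.095,"rx":0,"ry":0,"rz":0.003},{"dx":-0.0055,"dy":0,"dz":0.1056,"rx":0,"ry":0,"rz":0.003},{"dx":-0.0055,"dy":0,"dz":0.1056,"rx":0,"ry":0,"rz":0.003}]'
python3 -c "
from h import *
goto(.474,-.376,.011,.518)"
```

```text
time: 4.0
tool_pos: [0.4762, -0.3776, 0.0141]
tool_rot: [-0.001, 0.502, 0.865, 0.0]
contact_force: [-0.3, -0.7, -0.1]
gripper_width: 0.501
grasp_force: 0.0
pos [ 0.4762 -0.3776  0.0141] shift [ 0.0032 -0.0014  0.0039] rot [-0.0004 -0.0006  0.001 ] F [-0.3 -0.7 -0.1]
```

```bash
python3 -m inch '[{"dx":0.002,"dy":-0.001,"dz":0.003,"rx":0,"ry":0,"rz":0},{"dx":0.002,"dy":-0.001,"dz":0.003,"rx":0,"ry":0,"rz":0}]'
python3 -m inch '[{"dx":0,"dy":0,"dz":0,"rx":0,"ry":0,"rz":0},{"dx":0,"dy":0,"dz":0,"rx":0,"ry":0,"rz":0},{"dx":0,"dy":0,"dz":0,"rx":0,"ry":0,"rz":0},{"dx":0,"dy":0,"dz":0,"rx":0,"ry":0,"rz":0},{"dx":0,"dy":0,"dz":0,"rx":0,"ry":0,"rz":0}]' -1
python3 -m inch '[{"dx":0,"dy":0,"dz":0,"rx":0,"ry":0,"rz":0},{"dx":0,"dy":0,"dz":0,"rx":0,"ry":0,"rz":0},{"dx":0,"dy":0,"dz":0,"rx":0,"ry":0,"rz":0}]'
```

```text
time: 4.2
tool_pos: [0.4747, -0.3767, 0.0121]
tool_rot: [-0.0, 0.502, 0.865, -0.0]
contact_force: [0.4, 0.2, 0.1]
gripper_width: 0.496
grasp_force: 0.0
time: 4.7
tool_pos: [0.4747, -0.3766, 0.0117]
tool_rot: [-0.0, 0.502, 0.865, -0.0]
contact_force: [-1.2, 0.5, 6.3]
gripper_width: 0.265
grasp_force: 62.2
time: 5.0
tool_pos: [0.4747, -0.3767, 0.0118]
tool_rot: [-0.0, 0.502, 0.865, -0.0]
contact_force: [-0.7, 1.2, 6.9]
gripper_width: 0.264
grasp_force: 62.2
```

```bash
python3 -m inch '[{"dx":0,"dy":0,"dz":-0.03,"rx":0,"ry":0,"rz":0},{"dx":0,"dy":0,"dz":-0.09,"rx":0,"ry":0,"rz":0},{"dx":0,"dy":0,"dz":-0.15,"rx":0,"ry":0,"rz":0},{"dx":0,"dy":0,"dz":-0.2,"rx":0,"ry":0,"rz":0},{"dx":0,"dy":0,"dz":-0.2,"rx":0,"ry":0,"rz":0}]'
python3 -m inch '[{"dx":0,"dy":0,"dz":0,"rx":0,"ry":0,"rz":0},{"dx":0,"dy":0,"dz":0,"rx":0,"ry":0,"rz":0}]'
python3 -c "
from h import *
save('scene','s2.png');save('top','t2.png')
goto(.5411,-.0753,.17,-.3025)"
```

```text
time: 5.5
tool_pos: [0.4772, -0.379, 0.1782]
tool_rot: [0.005, 0.502, 0.865, -0.001]
contact_force: [0.3, -0.7, -0.9]
gripper_width: 0.265
grasp_force: 61.4
time: 5.7
tool_pos: [0.4732, -0.3751, 0.1676]
tool_rot: [-0.004, 0.502, 0.865, 0.001]
contact_force: [-0.1, -1.2, -2.3]
gripper_width: 0.263
grasp_force: 61.3
pos [ 0.4731 -0.375   0.1671] shift [ 0.283   0.2598 -0.002 ] rot [-0.0036 -0.0042  0.548 ] F [ 0.6  0.1 -1.7]
```

```bash
python3 -m inch '[{"dx":0.283,"dy":0.26,"dz":0,"rx":0,"ry":0,"rz":0.548},{"dx":0.283,"dy":0.26,"dz":0,"rx":0,"ry":0,"rz":0.548},{"dx":0.283,"dy":0.26,"dz":0,"rx":0,"ry":0,"rz":0.548},{"dx":0.283,"dy":0.26,"dz":0,"rx":0,"ry":0,"rz":0.548},{"dx":0.283,"dy":0.26,"dz":0,"rx":0,"ry":0,"rz":0.548}]'
python3 -m inch '[{"dx":0,"dy":0,"dz":0,"rx":0,"ry":0,"rz":0},{"dx":0,"dy":0,"dz":0,"rx":0,"ry":0,"rz":0}]'
python3 -c "
from h import *
goto(.5408,-.0762,.13,-.3025)"
```

```text
time: 6.3
tool_pos: [0.5264, -0.1428, 0.1686]
tool_rot: [-0.003, 0.773, 0.634, -0.001]
contact_force: [0.7, -0.6, -1.3]
gripper_width: 0.268
grasp_force: 61.3
time: 6.5
tool_pos: [0.5266, -0.1438, 0.1689]
tool_rot: [-0.003, 0.77, 0.637, -0.001]
contact_force: [-0.3, -0.4, -2.3]
gripper_width: 0.265
grasp_force: 61.3
pos [ 0.5266 -0.1438  0.1689] shift [0.0863 0.0019 0.0488] rot [-0.0036 -0.0008  0.0761] F [-0.3 -0.4 -2.3]
```

```bash
python3 -m inch '[{"dx":0.05,"dy":0.002,"dz":0,"rx":-0.0036,"ry":-0.0008,"rz":0.076},{"dx":0.086,"dy":0.002,"dz":0.02,"rx":-0.0036,"ry":-0.0008,"rz":0.076},{"dx":0.086,"dy":0.002,"dz":0.048,"rx":-0.0036,"ry":-0.0008,"rz":0.076},{"dx":0.086,"dy":0.002,"dz":0.048,"rx":-0.0036,"ry":-0.0008,"rz":0.076},{"dx":0.086,"dy":0.002,"dz":0.048,"rx":-0.0036,"ry":-0.0008,"rz":0.076}]'
python3 -c "
from h import *
goto(.5408,-.0762,.09,-.3025)
a=save('top','t3.png');b=save('scene','s3.png')
f=lambda im,u,v,w=44:cv2.resize(im[v-w:v+w,u-w:u+w,::-1],(390,390),interpolation=cv2.INTER_CUBIC)
cv2.imwrite('pics/c3.png',np.hstack([f(a,259,226),f(b,270,235)]))"
```

```text
time: 7.0
tool_pos: [0.5411, -0.0787, 0.1314]
tool_rot: [0.0, 0.807, 0.591, 0.0]
contact_force: [-0.2, 1.0, -0.9]
gripper_width: 0.266
grasp_force: 61.3
pos [ 0.5411 -0.0787  0.1314] shift [ 0.0029 -0.0014  0.0518] rot [ 0.0003  0.0001 -0.0031] F [-0.2  1.  -0.9]
```

View pics/c3.png

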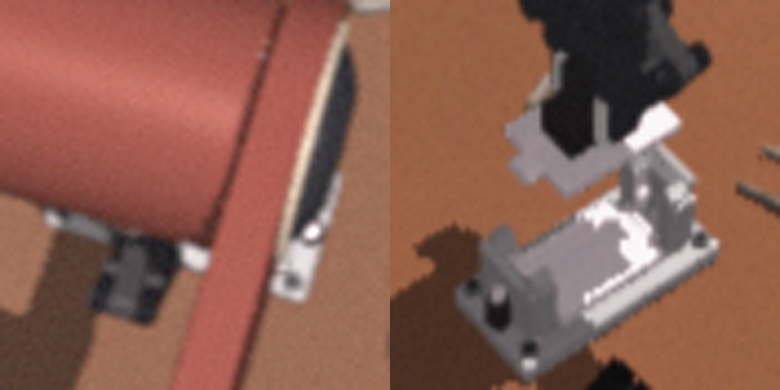

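The scene crop shows the pad held level above the bracket, with its near ear at about (520,170). I'll overlay the expected pad and bracket outlines to check the offset in the grip.

```bash
python3 - <<'E'
from fit import *
b=cv2.imread("pics/s3.png");k=6;u0,v0=226,185
c=cv2.resize(b[v0:v0+95,u0:u0+92],None,fx=k,fy=k,interpolation=cv2.INTER_CUBIC)
for model,p,col in((PAD[:2],(.5414,-.0778,-.3025,.1195),(0,255,0)),(BR,(.5411,-.0753,-.3025),(0,0,255))):
    for P in model:
        q=np.array([proj("scene",X) for X in pts(P,p)]); q=((q+.5-[u0,v0])*k)
        cv2.polylines(c,[cv2.convexHull(q.round().astype(np.int32))],True,col,1)
cv2.imwrite("pics/o3.png",c)
E
```

```text
(no output)
```

View pics/o3.png

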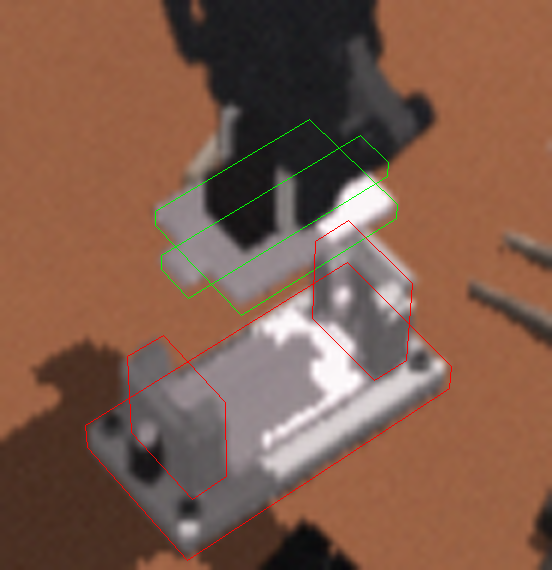

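```bash
python3 -m inch '[{"dx":0.0025,"dy":-0.0014,"dz":0.015,"rx":0,"ry":0,"rz":-0.003},{"dx":0.0025,"dy":-0.0014,"dz":0.03,"rx":0,"ry":0,"rz":-0.003},{"dx":0.0025,"dy":-0.0014,"dz":0.045,"rx":0,"ry":0,"rz":-0.003},{"dx":0.0025,"dy":-0.0014,"dz":0.055,"rx":0,"ry":0,"rz":-0.003},{"dx":0.0025,"dy":-0.0014,"dz":0.055,"rx":0,"ry":0,"rz":-0.003}]'
python3 -m inch '[{"dx":0,"dy":0,"dz":0,"rx":0,"ry":0,"rz":0},{"dx":0,"dy":0,"dz":0,"rx":0,"ry":0,"rz":0}]'
python3 -c "
from h import *
goto(.5408,-.0762,.09,-.3025)"
```

```text
time: 7.6
tool_pos: [0.54, -0.075, 0.0859]
tool_rot: [-0.001, 0.805, 0.593, -0.0]
contact_force: [-0.6, 0.5, -2.2]
gripper_width: 0.267
grasp_force: 61.3
time: 7.8
tool_pos: [0.542, -0.0755, 0.0888]
tool_rot: [0.001, 0.805, 0.593, 0.001]
contact_force: [-0.2, -0.9, -2.0]
gripper_width: 0.266
grasp_force: 61.3
pos [ 0.542  -0.0755  0.0888] shift [-0.0012 -0.0011 -0.0014] rot [ 0.0025 -0.0002  0.0008] F [-0.2 -0.9 -2. ]
```

```bash
python3 -m inch '[{"dx":0,"dy":0,"dz":0,"rx":0,"ry":0,"rz":0},{"dx":0,"dy":0,"dz":0,"rx":0,"ry":0,"rz":0},{"dx":0,"dy":0,"dz":0,"rx":0,"ry":0,"rz":0}]'
python3 -c "
from h import *
goto(.5408,-.0762,.09,-.3025)"
```

```text
time: 8.1
tool_pos: [0.5417, -0.0755, 0.0887]
tool_rot: [0.001, 0.805, 0.593, 0.001]
contact_force: [-0.3, -0.5, -1.8]
gripper_width: 0.265
grasp_force: 61.3
pos [ 0.5417 -0.0755  0.0887] shift [-0.0012 -0.0008 -0.0017] rot [ 0.0022 -0.0002  0.0008] F [-0.3 -0.5 -1.8]
```

```bash
python3 -m inch '[{"dx":-0.0008,"dy":-0.0008,"dz":0.003,"rx":0.0022,"ry":0,"rz":0.001},{"dx":-0.0008,"dy":-0.0008,"dz":0.007,"rx":0.0022,"ry":0,"rz":0.001},{"dx":-0.0008,"dy":-0.0008,"dz":0.011,"rx":0.0022,"ry":0,"rz":0.001},{"dx":-0.0008,"dy":-0.0008,"dz":0.014,"rx":0.0022,"ry":0,"rz":0.001},{"dx":-0.0008,"dy":-0.0008,"dz":0.016,"rx":0.0022,"ry":0,"rz":0.001}]'
python3 -m inch '[{"dx":0,"dy":0,"dz":0.003,"rx":0,"ry":0,"rz":0},{"dx":0,"dy":0,"dz":0.006,"rx":0,"ry":0,"rz":0},{"dx":0,"dy":0,"dz":0.006,"rx":0,"ry":0,"rz":0}]'
python3 -c "
from h import *
goto(.5408,-.0762,.07,-.3025);print(state()['ft_torque'])"
```

```text
time: 8.6
tool_pos: [0.5404, -0.0758, 0.0749]
tool_rot: [-0.001, 0.806, 0.592, -0.0]
contact_force: [-0.1, 0.0, -1.6]
gripper_width: 0.262
grasp_force: 61.3
time: 8.9
tool_pos: [0.5404, -0.0758, 0.0702]
tool_rot: [-0.001, 0.806, 0.592, -0.0]
contact_force: [-0.5, 0.4, -1.1]
gripper_width: 0.264
grasp_force: 61.3
pos [ 0.5404 -0.0758  0.0702] shift [-0.0004  0.0006  0.0003] rot [-0.0009 -0.0001 -0.0002] F [-0.5  0.4 -1.1]
[-0.01787448  0.01835068  0.01373863]
```

```bash
python3 -m inch '[{"dx":0,"dy":0.0004,"dz":0.0025,"rx":0,"ry":0,"rz":0},{"dx":0,"dy":0.0004,"dz":0.005,"rx":0,"ry":0,"rz":0},{"dx":0,"dy":0.0004,"dz":0.005,"rx":0,"ry":0,"rz":0}]'
python3 -m inch '[{"dx":0,"dy":0,"dz":0.0025,"rx":0,"ry":0,"rz":0},{"dx":0,"dy":0,"dz":0.005,"rx":0,"ry":0,"rz":0},{"dx":0,"dy":0,"dz":0.005,"rx":0,"ry":0,"rz":0}]'
python3 -c "
from h import *
goto(.5408,-.0762,.06,-.3025);print(state()['ft_torque'])"
```

```text
time: 9.2
tool_pos: [0.5408, -0.0759, 0.0663]
tool_rot: [-0.001, 0.806, 0.592, -0.0]
contact_force: [0.2, -0.5, -1.3]
gripper_width: 0.262
grasp_force: 61.3
time: 9.5
tool_pos: [0.5407, -0.0759, 0.0623]
tool_rot: [-0.001, 0.806, 0.592, -0.0]
contact_force: [-0.7, -0.2, -2.3]
gripper_width: 0.265
grasp_force: 61.3
pos [ 0.5407 -0.0759  0.0623] shift [-0.0004  0.0002  0.0028] rot [-0.0009 -0.0002 -0.0002] F [-0.7 -0.2 -2.3]
[-0.00875324  0.03104476  0.01361439]
```

```bash
python3 -m inch '[{"dx":0,"dy":0,"dz":0.0025,"rx":0,"ry":0,"rz":0},{"dx":0,"dy":0,"dz":0.005,"rx":0,"ry":0,"rz":0},{"dx":0,"dy":0,"dz":0.005,"rx":0,"ry":0,"rz":0}]'
python3 -m inch '[{"dx":0,"dy":0,"dz":0.0025,"rx":0,"ry":0,"rz":0},{"dx":0,"dy":0,"dz":0.0035,"rx":0,"ry":0,"rz":0},{"dx":0,"dy":0,"dz":0.0035,"rx":0,"ry":0,"rz":0}]'
python3 -m inch '[{"dx":0,"dy":0,"dz":0.0025,"rx":0,"ry":0,"rz":0},{"dx":0,"dy":0,"dz":0.0025,"rx":0,"ry":0,"rz":0}]'
```

```text
time: 9.8
tool_pos: [0.5407, -0.0758, 0.0583]
tool_rot: [-0.001, 0.806, 0.592, -0.0]
contact_force: [-0.0, 0.2, -1.3]
gripper_width: 0.266
grasp_force: 61.3
time: 10.1
tool_pos: [0.5409, -0.0759, 0.0557]
tool_rot: [-0.0, 0.806, 0.592, -0.0]
contact_force: [-1.1, -0.1, -1.9]
gripper_width: 0.263
grasp_force: 61.3
time: 10.3
tool_pos: [0.5408, -0.0759, 0.0536]
tool_rot: [-0.001, 0.806, 0.592, -0.0]
contact_force: [-0.7, -0.5, -2.1]
gripper_width: 0.267
grasp_force: 61.3
```

```bash

python3 -m inch '[{"dx":0,"dy":0,"dz":0.0025,"rx":0,"ry":0,"rz":0},{"dx":0,"dy":0,"dz":0.0025,"rx":0,"ry":0,"rz":0}]'
python3 -m inch '[{"dx":0,"dy":0,"dz":0.0025,"rx":0,"ry":0,"rz":0},{"dx":0,"dy":0,"dz":0.0025,"rx":0,"ry":0,"rz":0}]'
python3 -m inch '[{"dx":0,"dy":0,"dz":0.0025,"rx":0,"ry":0,"rz":0},{"dx":0,"dy":0,"dz":0.0025,"rx":0,"ry":0,"rz":0}]'
```

```text
time: 10.5
tool_pos: [0.5408, -0.0759, 0.0516]
tool_rot: [-0.001, 0.806, 0.592, -0.0]
contact_force: [0.2, 0.3, -1.9]
gripper_width: 0.262
grasp_force: 61.3
time: 10.7
tool_pos: [0.5408, -0.0759, 0.0496]
tool_rot: [-0.001, 0.806, 0.592, -0.0]
contact_force: [0.0, -0.0, -1.6]
gripper_width: 0.262
grasp_force: 61.3
time: 10.9
tool_pos: [0.5412, -0.076, 0.0482]
tool_rot: [-0.0, 0.806, 0.592, -0.0]
contact_force: [-1.6, 0.0, 0.4]
gripper_width: 0.264
grasp_force: 61.6
```

```bash

python3 -m inch '[{"dx":0,"dy":0,"dz":0.002,"rx":0,"ry":0,"rz":0},{"dx":0,"dy":0,"dz":0.002,"rx":0,"ry":0,"rz":0}]'
python3 -m inch '[{"dx":0,"dy":0,"dz":0.002,"rx":0,"ry":0,"rz":0},{"dx":0,"dy":0,"dz":0.002,"rx":0,"ry":0,"rz":0}]'
python3 -c "
from h import *
goto(.5408,-.076,.045,-.3025);print(state()['ft_torque'])"
```

```text
time: 11.1
tool_pos: [0.5417, -0.0762, 0.0475]
tool_rot: [0.0, 0.806, 0.592, 0.0]
contact_force: [-1.3, -0.0, 4.6]
gripper_width: 0.264
grasp_force: 62.1
time: 11.3
tool_pos: [0.5422, -0.0762, 0.0467]
tool_rot: [0.001, 0.806, 0.592, 0.001]
contact_force: [-3.0, 1.3, 7.4]
gripper_width: 0.262
grasp_force: 62.5
pos [ 0.5422 -0.0762  0.0467] shift [-0.0003 -0.0018  0.0021] rot [ 0.0011 -0.0002 -0.0002] F [-3.   1.3  7.4]
[ 0.17011544  0.51398653 -0.01841978]
```

```bash

python3 -m inch '[{"dx":0,"dy":-0.0014,"dz":0.0015,"rx":0.001,"ry":0,"rz":0},{"dx":0,"dy":-0.0014,"dz":0.0015,"rx":0.001,"ry":0,"rz":0}]'
python3 -m inch '[{"dx":0,"dy":0,"dz":0.002,"rx":0,"ry":0,"rz":0},{"dx":0,"dy":0,"dz":0.002,"rx":0,"ry":0,"rz":0}]'
python3 -m inch '[{"dx":0,"dy":0,"dz":0.002,"rx":0,"ry":0,"rz":0},{"dx":0,"dy":0,"dz":0.002,"rx":0,"ry":0,"rz":0}]'
python3 -c "
from h import *
goto(.5408,-.076,.045,-.3025);print(state()['ft_torque'])"
```

```text
time: 11.5
tool_pos: [0.542, -0.0761, 0.0463]
tool_rot: [0.001, 0.806, 0.592, 0.001]
contact_force: [-2.2, -0.3, 9.3]
gripper_width: 0.264
grasp_force: 62.7
time: 11.7
tool_pos: [0.5419, -0.0761, 0.0446]
tool_rot: [0.001, 0.806, 0.592, 0.001]
contact_force: [-2.3, 0.8, 8.3]
gripper_width: 0.262
grasp_force: 62.5
time: 11.9
tool_pos: [0.5415, -0.076, 0.0422]
tool_rot: [0.0, 0.806, 0.592, 0.001]
contact_force: [-0.3, -0.4, 5.9]
gripper_width: 0.265
grasp_force: 62.2
pos [ 0.5415 -0.076   0.0422] shift [-0.0003 -0.0008 -0.0035] rot [ 0.0007 -0.0003 -0.0002] F [-0.3 -0.4  5.9]
[0.06163191 0.12753993 0.03641387]
```

```bash

python3 -m inch '[{"dx":0,"dy":0,"dz":0.0013,"rx":0,"ry":0,"rz":0},{"dx":0,"dy":0,"dz":0.0013,"rx":0,"ry":0,"rz":0}]'
python3 -m inch '[{"dx":0,"dy":0,"dz":0.0013,"rx":0,"ry":0,"rz":0},{"dx":0,"dy":0,"dz":0.0013,"rx":0,"ry":0,"rz":0}]'
python3 -m inch '[{"dx":0,"dy":0,"dz":0.0013,"rx":0,"ry":0,"rz":0},{"dx":0,"dy":0,"dz":0.0013,"rx":0,"ry":0,"rz":0}]'
```

```text
time: 12.1
tool_pos: [0.5411, -0.0759, 0.0404]
tool_rot: [0.0, 0.806, 0.592, 0.0]
contact_force: [0.3, 0.3, 2.8]
gripper_width: 0.26
grasp_force: 61.9
time: 12.3
tool_pos: [0.5403, -0.0757, 0.0382]
tool_rot: [-0.001, 0.806, 0.592, -0.0]
contact_force: [2.0, 0.2, 0.8]
gripper_width: 0.265
grasp_force: 61.6
time: 12.5
tool_pos: [0.5399, -0.0756, 0.0366]
tool_rot: [-0.001, 0.806, 0.592, -0.0]
contact_force: [2.5, -1.2, -1.0]
gripper_width: 0.263
grasp_force: 61.4
```

```bash

python3 -m inch '[{"dx":0,"dy":0.0012,"dz":0.0008,"rx":0,"ry":0,"rz":0},{"dx":0,"dy":0.0012,"dz":0.0008,"rx":0,"ry":0,"rz":0}]'
python3 -m inch '[{"dx":0,"dy":0,"dz":0.001,"rx":0,"ry":0,"rz":0},{"dx":0,"dy":0,"dz":0.001,"rx":0,"ry":0,"rz":0}]'
python3 -m inch '[{"dx":0,"dy":0,"dz":0.001,"rx":0,"ry":0,"rz":0},{"dx":0,"dy":0,"dz":0.001,"rx":0,"ry":0,"rz":0}]'
python3 -c "
from h import *
goto(.5408,-.076,.045,-.3025);print(state()['ft_torque'])"
```

```text
time: 12.7
tool_pos: [0.5403, -0.0757, 0.0358]
tool_rot: [-0.001, 0.806, 0.592, -0.001]
contact_force: [1.9, -1.3, -0.8]
gripper_width: 0.258
grasp_force: 61.3
time: 12.9
tool_pos: [0.5404, -0.0758, 0.0353]
tool_rot: [-0.001, 0.806, 0.592, -0.001]
contact_force: [1.4, -1.2, -1.8]
gripper_width: 0.261
grasp_force: 61.2
time: 13.1
tool_pos: [0.5405, -0.0758, 0.0353]
tool_rot: [-0.001, 0.806, 0.592, -0.001]
contact_force: [-3.6, 0.5, 4.3]
gripper_width: 0.267
grasp_force: 61.9
pos [ 0.5405 -0.0758  0.0353] shift [-0.0001  0.0004 -0.0122] rot [-0.0023 -0.     -0.0002] F [-3.6  0.5  4.3]
[-0.02901848  0.31341375 -0.00161083]
```

```bash

python3 -m inch '[{"dx":0,"dy":0,"dz":0.0008,"rx":0,"ry":0,"rz":0},{"dx":0,"dy":0,"dz":0.0008,"rx":0,"ry":0,"rz":0}]'
python3 -m inch '[{"dx":0,"dy":0,"dz":0.0005,"rx":0,"ry":0,"rz":0},{"dx":0,"dy":0,"dz":0.0005,"rx":0,"ry":0,"rz":0}]'
python3 -c "
from h import *
goto(.5408,-.076,.045,-.3025);print(state()['ft_torque'])"
```

```text
time: 13.3
tool_pos: [0.5407, -0.0759, 0.0352]
tool_rot: [-0.001, 0.806, 0.592, -0.001]
contact_force: [-4.0, 0.9, 6.2]
gripper_width: 0.266
grasp_force: 62.4
time: 13.5
tool_pos: [0.5407, -0.0759, 0.0353]
tool_rot: [-0.001, 0.806, 0.592, -0.001]
contact_force: [-5.6, 0.9, 10.8]
gripper_width: 0.264
grasp_force: 62.8
pos [ 0.5407 -0.0759  0.0353] shift [-0.0001  0.0001 -0.0121] rot [-0.0022  0.     -0.0001] F [-5.6  0.9 10.8]
[ 0.11813998  0.86172731 -0.0151451 ]
```

```bash

python3 -m inch '[{"dx":0,"dy":-0.0006,"dz":0.0005,"rx":0,"ry":0,"rz":0},{"dx":0,"dy":-0.0006,"dz":0.0005,"rx":0,"ry":0,"rz":0}]'
python3 -m inch '[{"dx":0,"dy":0,"dz":0.0003,"rx":0,"ry":0,"rz":0},{"dx":0,"dy":0,"dz":0.0003,"rx":0,"ry":0,"rz":0}]'
python3 -c "
from h import *
goto(.5408,-.076,.045,-.3025);print(state()['ft_torque'])"
```

```text
time: 13.7
tool_pos: [0.5407, -0.0759, 0.0353]
tool_rot: [-0.001, 0.806, 0.592, -0.001]
contact_force: [-4.2, 0.2, 10.9]
gripper_width: 0.263
grasp_force: 62.8
time: 13.9
tool_pos: [0.5407, -0.0759, 0.0352]
tool_rot: [-0.001, 0.806, 0.592, -0.001]
contact_force: [-6.3, 0.6, 12.5]
gripper_width: 0.267
grasp_force: 63.1
pos [ 0.5407 -0.0759  0.0352] shift [-0.0001  0.0001 -0.0122] rot [-0.0016  0.     -0.0001] F [-6.3  0.6 12.5]
[0.20839697 0.99497635 0.03005107]
```

```bash

python3 -m inch '[{"dx":0,"dy":-0.0004,"dz":0.0006,"rx":0,"ry":0,"rz":0},{"dx":0,"dy":-0.0004,"dz":0.0006,"rx":0,"ry":0,"rz":0},{"dx":0,"dy":-0.0004,"dz":0.0006,"rx":0,"ry":0,"rz":0}]'
python3 -m inch '[{"dx":0,"dy":0,"dz":0.0003,"rx":0,"ry":0,"rz":0},{"dx":0,"dy":0,"dz":0.0003,"rx":0,"ry":0,"rz":0},{"dx":0,"dy":0,"dz":0.0003,"rx":0,"ry":0,"rz":0}]'
```

```text
time: 14.2
tool_pos: [0.5407, -0.0759, 0.0353]
tool_rot: [-0.001, 0.806, 0.592, -0.001]
contact_force: [-5.7, 0.9, 13.9]
gripper_width: 0.266
grasp_force: 63.2
time: 14.5
tool_pos: [0.5407, -0.0759, 0.0352]
tool_rot: [-0.001, 0.806, 0.592, -0.001]
contact_force: [-6.5, 0.7, 15.5]
gripper_width: 0.267
grasp_force: 63.5
```

The push is about 17 N at a steady depth, with the underside about 23.5 mm up. That agrees with where the clips were met, about 13 mm higher. I'll ease off, open the fingers and retreat.

```bash

python3 -m inch '[{"dx":0,"dy":0.0008,"dz":-0.002,"rx":0,"ry":0,"rz":0},{"dx":0,"dy":0.0008,"dz":-0.002,"rx":0,"ry":0,"rz":0}]'
python3 -m inch '[{"dx":0,"dy":0,"dz":0,"rx":0,"ry":0,"rz":0},{"dx":0,"dy":0,"dz":0,"rx":0,"ry":0,"rz":0},{"dx":0,"dy":0,"dz":0,"rx":0,"ry":0,"rz":0},{"dx":0,"dy":0,"dz":0,"rx":0,"ry":0,"rz":0},{"dx":0,"dy":0,"dz":0,"rx":0,"ry":0,"rz":0}]' 0
```

```text
time: 14.7
tool_pos: [0.5409, -0.0759, 0.0352]
tool_rot: [-0.001, 0.806, 0.592, -0.001]
contact_force: [-3.5, 0.9, 9.2]
gripper_width: 0.268
grasp_force: 62.6
time: 15.2
tool_pos: [0.5405, -0.0758, 0.0339]
tool_rot: [-0.001, 0.806, 0.592, -0.001]
contact_force: [0.3, 1.1, -0.4]
gripper_width: 0.499
grasp_force: 0.0
```

```bash

python3 -m inch '[{"dx":0,"dy":0,"dz":-0.01,"rx":0,"ry":0,"rz":0},{"dx":0,"dy":0,"dz":-0.03,"rx":0,"ry":0,"rz":0},{"dx":0,"dy":0,"dz":-0.08,"rx":0,"ry":0,"rz":0},{"dx":0,"dy":0,"dz":-0.14,"rx":0,"ry":0,"rz":0},{"dx":0,"dy":0,"dz":-0.2,"rx":0,"ry":0,"rz":0}]'
python3 -m inch '[{"dx":0,"dy":0,"dz":0,"rx":0,"ry":0,"rz":0},{"dx":0,"dy":0,"dz":0,"rx":0,"ry":0,"rz":0},{"dx":0,"dy":0,"dz":0,"rx":0,"ry":0,"rz":0}]'
python3 - <<'E'
from fit import *
b=save("scene","s5.png")[...,::-1];k=6;u0,v0=226,200
c=cv2.resize(b[v0:v0+85,u0:u0+92],None,fx=k,fy=k,interpolation=cv2.INTER_CUBIC); d=c.copy()
for P in PAD:
    q=np.array([proj("scene",X) for X in pts(P,(.5411,-.0753,-.3025,.0235))]); q=((q+.5-[u0,v0])*k)
    cv2.polylines(c,[cv2.convexHull(q.round().astype(np.int32))],True,(0,255,0),1)
cv2.imwrite("pics/o5.png",cv2.resize(np.hstack([d,c]),None,fx=.72,fy=.72))
E
```

```text
time: 15.7
tool_pos: [0.5407, -0.0759, 0.1971]
tool_rot: [-0.001, 0.806, 0.592, -0.0]
contact_force: [1.9, 0.2, 0.2]
gripper_width: 0.5
grasp_force: 0.0
time: 16.0
tool_pos: [0.5404, -0.0758, 0.1936]
tool_rot: [-0.001, 0.806, 0.592, -0.001]
contact_force: [0.3, 0.4, -0.0]
gripper_width: 0.497
grasp_force: 0.0
```

View pics/o5.png

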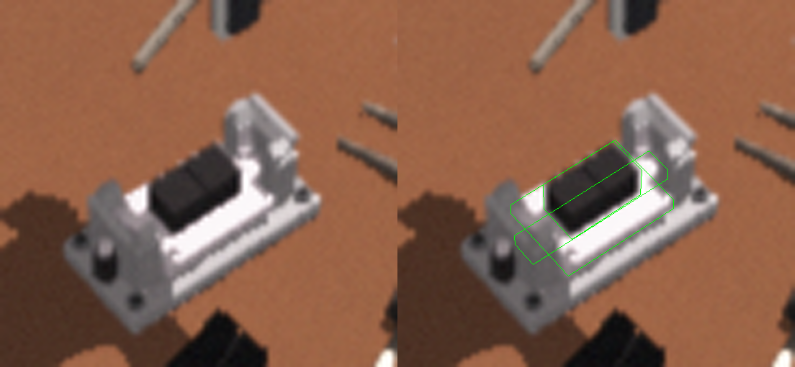

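The pad sits flat between the towers, with the block at about (195,190), and it matches the predicted outline at the felt bed depth. The gripper is clear of it.

```bash
python3 -c "
from plant import ticket
print(ticket.job_done())"
```

```text
the job is handed in; nothing more can be done
None
```

The larger brake pad is seated flat on the bed with both ears in the slots, pressed home with about 17 N and released, and the job is handed in; no verdict was returned.

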